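# Rinse the hanging filter cartridges and set them on the drip ledge

### The arm

A 6-joint arm with a two-finger parallel gripper is mounted at the origin on the work surface. World frame = base frame: x ahead of the robot, y to its left, z up, the work surface at z = 0. Lengths are in mm, angles in degrees, forces in N, time in s.
With the tool pointing down it reaches from about 325 to 925 mm from the base axis. Payload 3.1 kg.
Tool frame: the origin (TCP) lies at the very end of the fingers, on their centre line; the grasp point (between the pads) lies grasp_offset behind it (grasp_offset is the distance from the TCP to the grasp point, in mm); z points along the fingers, x is the direction in which the jaws open and shut, and the axes are right-handed (so a half turn about z gives the same grasp; the last joint's range is limited). The gripper opens to 85 mm and grips with 20 to 120 N. Pads are 22 mm wide; open, the fingers measure 114 mm over their backs; the gripper's body (76 mm by 85 mm) begins 54 mm behind the grasp point. The pads swing forward as they close: fully open they stand 13 mm farther back than shut.
Start: joints at [-70.485, 12.427, 92.441, -0, 75.132, -6.429], TCP at [273.45, -562.018, 231.3] pointing down, gripper open.
Joint ranges: [-157.48, 157.48], [-44.54, 120.13], [17.64, 146.25], [-64.5, 244.5], [7.68, 150.69], [-147.95, 147.95]. Speed limits (degrees/s): [159.86, 159.86, 180, 180, 180, 180].

### API

Orientations are given as [roll, pitch, yaw] about the fixed x, y, z axes, in that order (R = Rz(yaw) Ry(pitch) Rx(roll)).
In Python, from station import * gives the robot as it stands. Calls block until the motion is done:
- goto(position, orientation): joint-space move of the TCP to a pose.
- move_l(position, attitude=None, speed=150): straight line of the TCP; attitude=None keeps the orientation; speed is the mean speed in mm/s.
- move_j(angles): joint-space move.
- grip(opening, squeeze=None): finger opening in mm; squeeze is the grip in N (None keeps the last); returns when the fingers have stopped.
- wait(seconds).
- solve_ik(position, orientation): joint angles nearest the present ones, or None.
- get_obs(): the state.
- get_image(name): name is "scene" or "top" or "wrist"; returns the picture (420x560x3 uint8, red, green, blue); there is no depth.
- get_calibration(name): a dict with "fx", "fy", "cx", "cy" (pixels), "R" (3x3) and "t" (3): a world point X has camera coordinates R X + t; the wrist camera has in their place "mount" (4x4, takes a point from camera to tool coordinates, whose origin is the TCP and whose axes are the tool frame's). Camera axes: x right, y down, z forward; pixel columns grow to the right and rows downward; lengths in mm; the calibration is good to about 2 mm. The wrist camera is an equidistant fisheye: a pixel r from the principal point sees the ray r / f radians off the axis. A picture is of the moment at which its call begins: read the wrist's pose just before it. get_calibration takes no time and is no camera call.
A pose or a line that the arm cannot do raises Unreachable and nothing moves.
- sign_off(): hands the job in, once; it reports no verdict.
Trained networks look in the newest picture that a camera, given by its name, has taken for a name from the list of things; names that differ only in an ending like _2 or _b are one class to them, and where a whole thing is asked for, a point or a joint stands for the part that bears it (a point fixed in the world has none). Each returns a list of dicts, best first, with "score" (0 to 1); they miss things now and then, are a little off and sometimes report something else, mostly with a low value. They report only what shows in the picture. A call takes as long as a camera call. They do not tell look-alikes from the thing itself.
- spot_in(name, camera): "extent" ([centre column, centre row, width, height] in pixels, round what is visible of it).
- regions_of(name, camera): "region" (420x560 bool, what is visible of it) and "extent" ([centre column, centre row, width, height] in pixels, round what is visible of it).
The state is a dict: "t": time; "joint_pos": joint angles; "qvel": joint speeds; "effort": joint torques, N m; "tcp_pos": TCP position; "ee_rot": TCP orientation; "wrist_force": force on the tool from outside, world axes, zero at the start; "moment": the same for the moment, N m; "grip_width": finger opening in mm.
Only numpy, scipy, OpenCV 4.12 (cv2) and the standard library are available. Lean on these libraries where they do the work, as an engineer would, in place of code of your own. Each camera call takes 0.05 s, during which the arm holds its last target.

### The job

Rinse the filter cartridges that hang on the hooks (two or three of them), the tallest first and working down to the shortest: lift each up off its hook, hold it centred and upright on the cup rinser and press the sprung pad fully down for four seconds. Leave every cartridge standing upright on the narrow raised drip ledge, centred across its width, and do not disturb the other things on the shelf.

Things in the scene. Friction and masses are not known exactly. Their poses are not given: they have to be found in the camera images.
- cart_tall: Tallest and widest filter cartridge (may be absent): white cup, 76 mm diameter, 120 mm tall, grey lid, 0.16-0.4 kg. Origin: centre of underside; z up, +x to its back. On the lid a grip block 40 (x) x 26 (y) mm, centred, 120-158 mm above origin: grasp from above across y. At the back, 6-12 mm below lid top, an eye with 16 mm hole 59 mm behind the axis; under it a rib reaching 54 mm back.
- cart_mid: Middle-sized filter cartridge (may be absent): white cup, 64 mm diameter, 100 mm tall, grey lid, 0.16-0.4 kg. Origin: centre of underside; z up, +x to its back. On the lid a grip block 40 (x) x 26 (y) mm, centred, 100-138 mm above origin: grasp from above across y. At the back, 6-12 mm below lid top, an eye with 16 mm hole 59 mm behind the axis; under it a rib reaching 54 mm back.
- cart_short: Shortest and narrowest filter cartridge (may be absent): white cup, 52 mm diameter, 80 mm tall, grey lid, 0.16-0.4 kg. Origin: centre of underside; z up, +x to its back. On the lid a grip block 40 (x) x 26 (y) mm, centred, 80-118 mm above origin: grasp from above across y. At the back, 6-12 mm below lid top, an eye with 16 mm hole 59 mm behind the axis; under it a rib reaching 54 mm back.
- hanger: Fixed aluminium frame 400 mm wide (its y), 172 mm high; origin on the table below its bars. Three hooks at y = -110, 0, 110 mm on its -x side (robot side), each with an upright 8 mm peg at x = -21 mm, tip at 194 mm. Each cartridge hangs on one (which varies) by its eye: axis at x = -84 mm, lid top at 185 mm, axes parallel to the frame's. Lift 25 mm or more straight up to free it.
- rinser: Cup rinser: loose black square base 130 x 130 x 40 mm, 1.6 kg, standing on the table with a round steel pad of 84 mm diameter over its centre. Origin at the centre of its underside. The pad's top is at 60 mm when up, 48 mm when fully down. It may get knocked aside.
- pad (a joint): How far the rinser's sprung pad is pressed down: 0 = up, 0.012 m = fully down. The spring takes 6 N to start moving and 12 N when fully down; a cartridge's own weight does not press it.
- ledge: Fixed narrow white drip ledge: a bar 50 mm wide (its x) and 320 mm long (its y), its flat top 90 mm above the table, on two legs. Origin on the table under the bar's middle. Empty at the start.
- media_jar: Bystander: grey jar of ceramic rings, 94 mm diameter, 125 mm tall, origin under its centre.
- scraper: Bystander: black algae scraper lying flat, 195 mm long along its x, 20 mm high.
- breeder_box: Bystander: yellow open fry breeder box 100 x 160 x 75 mm, origin under its centre.
- food_tin: Bystander: fish food tin, 66 mm diameter, 70 mm tall, origin under its centre.
- test_bottle: Bystander: amber bottle, 56 mm diameter, 140 mm tall, origin under its centre.
Not all that is in view belongs to the job. Leave any orange or turquoise look-alike of the cart_mid alone.

How it is judged:
By the outcome, as a careful person would: the job done as asked, in the order asked, and still so for the second after the job is handed in, with the robot touching nothing.
Of cart_tall, cart_mid, cart_short only 2 to 3 are there at a start; the rules pass over those that are not, and their reading is None.
At some moment in a run one of rinser may be knocked a few centimetres aside while the robot is not near it.
Once in a run the grip may slacken for a moment while it holds something.
It also fails if it takes over 210 s, if anything falls off the work surface, if the arm or the gripper's body presses on something with over 40 N, if the wrist force passes 120 N, or if a joint passes its speed limit or range.

## Working session

There is one attempt and no reset: what is moved stays moved. The work goes in short steps, each a Python script; the robot and the scene stay as the last script left them, time stands still between calls to the robot, and variables do not carry over. Pictures are saved under pics/ and viewed, and the job is handed in when it is done.

```bash
ls; mkdir -p pics; python3 - <<'E'
from station import *
import cv2
o=get_obs(); print(o)
for n in ["scene","top","wrist"]:
    im=get_image(n); cv2.imwrite(f"pics/{n}0.png",im[:,:,::-1])
    c=get_calibration(n); print(n,c)
try: print(grasp_offset)
except Exception as e: print(e)
E
```

```text
pics
{'t': 0.0, 'joint_pos': array([-7.04852505e+01,  1.24766376e+01,  9.25309478e+01, -1.22626005e-03,
        7.51327779e+01, -6.43038505e+00]), 'qvel': array([-0.00638043,  0.01124876,  0.00567454, -0.00259657, -0.05620019,
        0.04110074]), 'effort': array([ 7.54434041e-04, -3.96838939e+01, -3.03852510e+01,  1.00383638e-04,
        9.53716255e-03, -9.49294190e-06]), 'tcp_pos': array([ 273.1582328, -561.2135211,  229.9470834]), 'ee_rot': array([-1.79985457e+02,  1.39612852e-01, -6.40545317e+01]), 'wrist_force': array([-0.19007924, -0.19866895, -0.60731096]), 'moment': array([-0.06950209, -0.01261191,  0.06652387]), 'grip_width': 85.49093691735774}
scene {'fx': 543.2541449277318, 'fy': 543.2541449277318, 'cx': 281.4815078666073, 'cy': 209.16810529081437, 'R': array([[ 2.02017855e-01,  9.79381730e-01, -4.62074123e-04],
       [ 7.14479016e-01, -1.47698820e-01, -6.83889461e-01],
       [-6.69857091e-01,  1.37827740e-01, -7.29585493e-01]]), 't': array([-195.95773897, -298.08980407, 2004.53538563])}
top {'fx': 381.3295237583007, 'fy': 381.3295237583007, 'cx': 283.8162310193632, 'cy': 211.64885693514864, 'R': array([[-0.01793995, -0.99982994,  0.00427185],
       [-0.99232441,  0.01728211, -0.12244833],
       [ 0.12235368, -0.00643578, -0.9924657 ]]), 't': array([ 117.38636697,  539.7836273 , 1126.1254433 ])}
wrist {'fx': 325.19226210127806, 'fy': 325.19226210127806, 'cx': 272.26949430945217, 'cy': 209.14797764874928, 'mount': array([[ 9.99998731e-01, -7.21520547e-04, -1.42029852e-03,
        -1.17890775e-01],
       [ 1.13021803e-03,  9.49641663e-01,  3.13335976e-01,
        -8.06158190e+01],
       [ 1.12269630e-03, -3.13337184e-01,  9.49641274e-01,
        -1.42841011e+02],
       [ 0.00000000e+00,  0.00000000e+00,  0.00000000e+00,
         1.00000000e+00]])}
18.700000000000003
```

View pics/scene0.png

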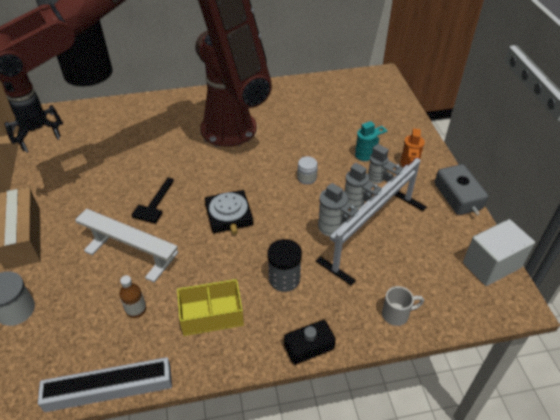

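View pics/top0.png

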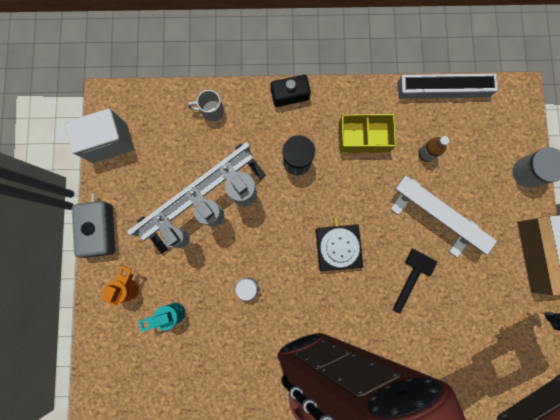

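View pics/wrist0.png

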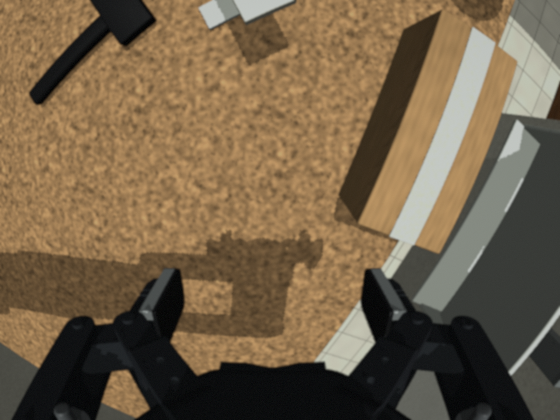

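The scene view shows three cartridges on the hanger at about (333,210), (356,185) and (379,160), the rinser at (228,210) and the ledge at (125,238). The teal and orange look-alikes are at (367,140) and (412,148). Next I'll run the networks.

```bash
cat > h.py <<'E'
from station import *
import numpy as np, cv2
from scipy.spatial.transform import Rotation as Ro
from scipy.optimize import least_squares, minimize
CAL={n:get_calibration(n) for n in ["scene","top","wrist"]}
def proj(n,X,cal=None):
    c=cal or CAL[n]; X=np.atleast_2d(X)
    P=X@np.array(c["R"]).T+np.array(c["t"])
    if n=="wrist":
        r=np.hypot(P[:,0],P[:,1]); th=np.arctan2(r,P[:,2]); s=th/np.maximum(r,1e-9)
        return np.c_[c["fx"]*P[:,0]*s+c["cx"],c["fy"]*P[:,1]*s+c["cy"]]
    return np.c_[c["fx"]*P[:,0]/P[:,2]+c["cx"],c["fy"]*P[:,1]/P[:,2]+c["cy"]]
def wristcal(o):
    T=np.eye(4);T[:3,:3]=Ro.from_euler("xyz",o["ee_rot"],degrees=True).as_matrix();T[:3,3]=o["tcp_pos"]
    M=T@np.array(CAL["wrist"]["mount"]); W=np.linalg.inv(M)
    d=dict(CAL["wrist"]);d["R"]=W[:3,:3];d["t"]=W[:3,3];return d
def backproj(n,uv,z,cal=None):
    c=cal or CAL[n]; x=(uv[0]-c["cx"])/c["fx"];y=(uv[1]-c["cy"])/c["fy"]
    if n=="wrist":
        r=np.hypot(x,y); d=np.array([x/r*np.sin(r),y/r*np.sin(r),np.cos(r)]) if r>1e-9 else np.array([0,0,1.])
    else: d=np.array([x,y,1.])
    R=np.array(c["R"]);C=-R.T@np.array(c["t"]);D=R.T@d
    return C+D*(z-C[2])/D[2]
def shot(n,name=None):
    o=get_obs(); im=get_image(n)
    if name: cv2.imwrite(f"pics/{name}.png",im[:,:,::-1])
    return o,im
E
python3 - <<'E'
from h import *
import pickle
M={}
for cam in ["top","scene"]:
    get_image(cam)
    for n in ["cart_tall","cart_mid","cart_short","hanger","rinser","ledge","media_jar","scraper","breeder_box","food_tin","test_bottle"]:
        r=regions_of(n,cam); M[cam,n]=r
        print(cam,n,[(round(d["score"],2),np.round(d["extent"]).tolist()) for d in r][:4])
pickle.dump(M,open("m.pkl","wb"))
for n,uv,z in [("top",(341,248),60),("top",(445,215),90)]: print(backproj(n,uv,z))
print(get_obs()["t"])
E
```

```text
top cart_tall [(0.68, [239.0, 184.0, 35.0, 40.0]), (0.33, [443.0, 214.0, 107.0, 85.0]), (0.33, [414.0, 282.0, 44.0, 63.0])]
top cart_mid [(0.79, [122.0, 285.0, 36.0, 40.0]), (0.76, [203.0, 208.0, 39.0, 33.0]), (0.65, [164.0, 317.0, 45.0, 29.0])]
top cart_short [(0.83, [172.0, 229.0, 38.0, 39.0]), (0.56, [299.0, 156.0, 28.0, 43.0])]
top hanger [(0.97, [196.0, 199.0, 135.0, 111.0])]
top rinser [(0.89, [339.0, 243.0, 46.0, 55.0])]
top ledge [(0.62, [442.0, 215.0, 111.0, 83.0])]
top media_jar [(0.81, [298.0, 157.0, 29.0, 40.0])]
top scraper [(0.77, [414.0, 279.0, 41.0, 58.0]), (0.64, [342.0, 248.0, 26.0, 25.0]), (0.45, [173.0, 231.0, 36.0, 33.0])]
top breeder_box [(0.7, [368.0, 134.0, 57.0, 41.0])]
top food_tin [(0.95, [247.0, 288.0, 24.0, 23.0])]
top test_bottle [(0.7, [434.0, 148.0, 25.0, 25.0])]
scene cart_tall [(0.63, [337.0, 210.0, 43.0, 51.0]), (0.58, [151.0, 201.0, 46.0, 50.0])]
scene cart_mid [(0.94, [414.0, 148.0, 21.0, 40.0]), (0.65, [362.0, 188.0, 38.0, 42.0]), (0.59, [372.0, 141.0, 33.0, 43.0])]
scene cart_short [(0.61, [385.0, 164.0, 37.0, 45.0])]
scene hanger [(0.88, [371.0, 222.0, 113.0, 121.0])]
scene rinser [(0.71, [229.0, 210.0, 47.0, 44.0]), (0.63, [335.0, 210.0, 41.0, 52.0])]
scene ledge [(0.55, [127.0, 246.0, 97.0, 69.0])]
scene media_jar [(0.7, [284.0, 266.0, 35.0, 50.0]), (0.24, [373.0, 224.0, 116.0, 124.0])]
scene scraper [(0.94, [152.0, 202.0, 40.0, 48.0])]
scene breeder_box []
scene food_tin [(0.6, [305.0, 170.0, 21.0, 27.0])]
scene test_bottle [(0.93, [133.0, 297.0, 23.0, 38.0])]
[428.01960496 -57.89783706  60.        ]
[ 516.86450618 -357.51137908   90.        ]
1.35
```

```bash
python3 - <<'E'
import cv2
im=cv2.imread("pics/top0.png"); cv2.imwrite("pics/topz.png",cv2.resize(im[130:270,110:290],None,fx=4.2,fy=4.2,interpolation=cv2.INTER_CUBIC))
cv2.imwrite("pics/topz2.png",cv2.resize(im[160:290,310:510],None,fx=4,fy=4,interpolation=cv2.INTER_CUBIC))
E
```

```text
(no output)
```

View pics/topz.png

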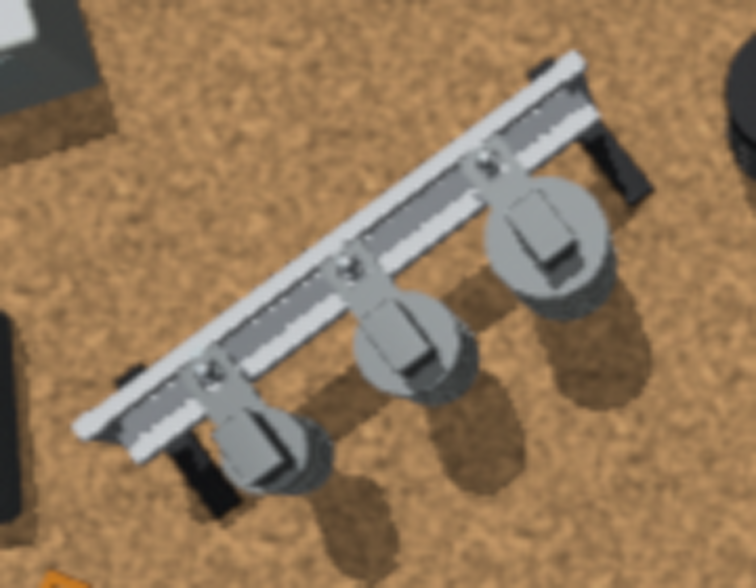

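View pics/topz2.png

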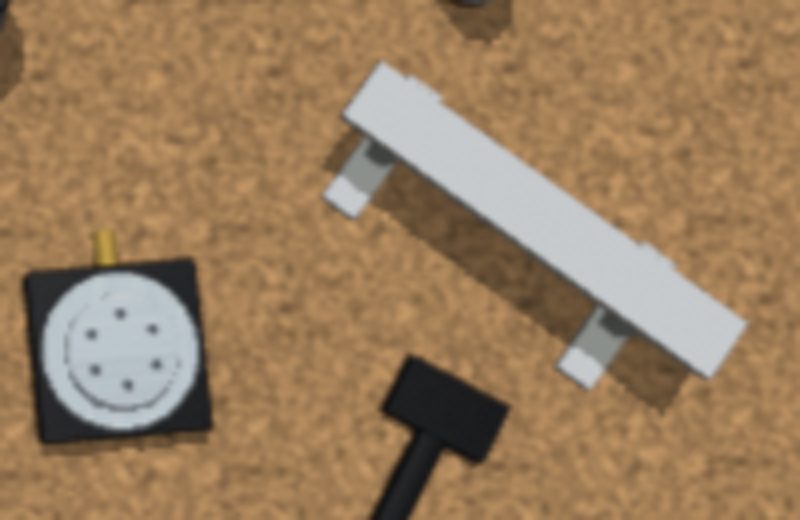

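```bash
python3 - <<'E'
from h import *
z=lambda u,o,s:(u[0]/s+o[0]-.4,u[1]/s+o[1]-.4)
C=[backproj("top",z(u,(110,130),4.2),185)[:2] for u in [(547,238),(407,343),(263,447)]]
P=[backproj("top",z(u,(110,130),4.2),194)[:2] for u in [(489,163),(351,265),(211,372)]]
L=[backproj("top",z(u,(310,160),4),90)[:2] for u in [(382,60),(345,115),(710,378),(746,322)]]
print("carts",np.round(C,1),"pegs",np.round(P,1))
for a,b in((0,1),(1,2)): print(np.linalg.norm(C[a]-C[b]),np.linalg.norm(P[a]-P[b]))
print([np.linalg.norm(p-c) for p,c in zip(P,C)])
d=P[2]-P[0]; print("hanger y dir deg",np.degrees(np.arctan2(d[1],d[0])))
print("ledge",np.round(L,1),np.mean(L,0),[np.linalg.norm(L[i]-L[i-1]) for i in range(4)])
d=L[0]-L[3]; print(np.degrees(np.arctan2(d[1],d[0])))
print("rinser",backproj("top",z((121,351),(310,160),4),60))
E
```

```text
carts [[593.  224.5]
 [527.6 312.5]
 [463.9 401.6]] pegs [[640.  259.9]
 [576.2 346.1]
 [510.4 432.1]]
109.71169379753785 107.22786796117892
109.49639400502467 108.26759483229563
[np.float64(58.79552771443039), np.float64(59.091199622697246), np.float64(55.59577991605414)]
hanger y dir deg 126.95801893712802
ledge [[ 637.8 -248.8]
 [ 597.5 -219.5]
 [ 402.5 -470.1]
 [ 441.9 -499.3]] [ 519.91744424 -359.42782239] [np.float64(318.0307735552782), np.float64(49.89541850977979), np.float64(317.52617191674295), np.float64(49.04997091648553)]
51.96923403983325
rinser [429.97932748 -54.58893131  60.        ]
```

Measured sizes match the spec (hook spacing about 109 against 110, ledge 318×49.5). I'll hover over the tall cartridge and refine with the wrist camera.

```bash
python3 - <<'E'
from h import *
C=np.array([[593.,224.5],[527.6,312.5],[463.9,401.6]]);P=np.array([[640,259.9],[576.2,346.1],[510.4,432.1]])
ly=np.array([-110,0,110])
def mod(p):
    c,s=np.cos(p[2]),np.sin(p[2]);R=np.array([[c,-s],[s,c]])
    return np.r_[[p[:2]+R@[-84,y] for y in ly],[p[:2]+R@[-21,y] for y in ly]]
f=least_squares(lambda p:(mod(p)-np.r_[C,P]).ravel(),[590,360,.64])
print(f.x,np.degrees(f.x[2]),np.round(f.fun.reshape(-1,2),1)); A=mod(f.x)[:3];print(A)
psi=np.degrees(f.x[2])-90
goto([A[0][0],A[0][1],290],[180,0,psi])
o,im=shot("wrist","w1"); print(o["tcp_pos"],o["ee_rot"],o["wrist_force"],o["t"])
c=wristcal(o)
for a in A: print(proj("wrist",[*a,185],c), proj("wrist",[*a,223],c))
E
```

```text
[594.12420521 360.58103875   0.63474496] 36.36820706681771 [[-1.3 -2.3]
 [-1.1 -1.7]
 [-2.6 -2.3]
 [ 2.4 -0.3]
 [ 1.   2. ]
 [ 1.6  4.6]]
[[591.7124152  222.19685154]
 [526.48547687 310.77137675]
 [461.25853854 399.34590196]]
[592.0160113  221.30633999 289.89696934] [ 1.79986168e+02 -1.22420520e-02 -5.37031047e+01] [ 0.10328144 -0.53182615  0.02079439] 4.325
[[271.72831023 207.44767016]] [[271.59169065 224.43489434]]
[[141.9270369  207.79667872]] [[123.67280998 223.63630588]]
[[ 44.06711961 208.18716666]] [[ 20.0652042  221.71716459]]
```

View pics/w1.png

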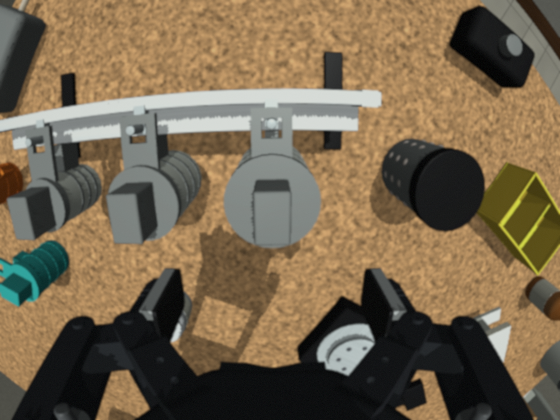

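```bash
python3 - <<'E'
import cv2
im=cv2.imread("pics/w1.png"); cv2.imwrite("pics/w1z.png",cv2.resize(im[80:260,190:350],None,fx=3.3,fy=3.3,interpolation=cv2.INTER_CUBIC))
E
```

```text
(no output)
```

View pics/w1z.png

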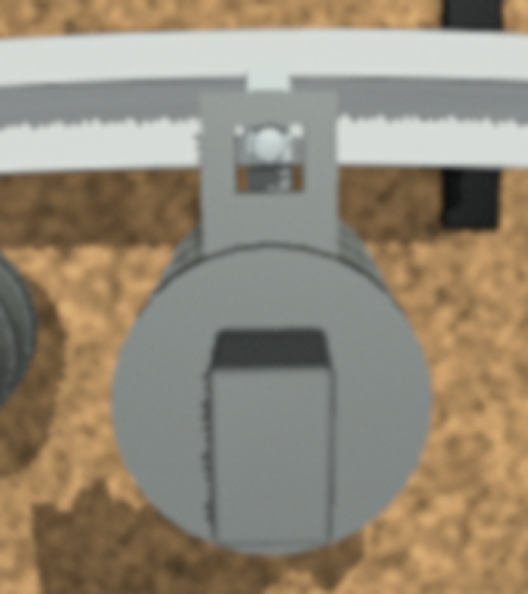

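```bash
python3 - <<'E'
from h import *
o=get_obs();c=wristcal(o)
z=lambda u,v:(u/3.3+190-.35,v/3.3+80-.35)
Hx=np.array([np.cos(.63474),np.sin(.63474)]);Hy=np.array([-Hx[1],Hx[0]])
A=np.array([591.7124152,222.19685154])
for nm,zz,uvs in [("lid",185,[(271,243),(271,555),(112,399),(432,399)]),("blk",223,[(271,368),(271,543),(209,456),(333,456)]),("peg",194,[(268,143)])]:
    for uv in uvs:
        p=backproj("wrist",z(*uv),zz,c)[:2]-A; print(nm,np.round([p@Hx,p@Hy],1))
E
```

```text
lid [43.7 -0.1]
lid [-35.5   0.1]
lid [ 6.  38.6]
lid [  5.8 -39.1]
blk [23.8 -0.2]
blk [-14.9  -0.1]
blk [ 4.9 12.8]
blk [  4.9 -13. ]
peg [67.5  0.4]
```

Wrist view: lid centre and peg agree on a +4.3 mm shift along hanger x (peg to axis 63 mm, block 26×39). Now I'll grasp the tall one.

```bash
cat >> h.py <<'E'
Hx=np.array([np.cos(.63474),np.sin(.63474)]);Hy=np.array([-Hx[1],Hx[0]])
AX=np.array([[591.71,222.2],[526.49,310.77],[461.26,399.35]])+4.3*Hx
PSI=-53.63
def st(tag=""):
    o=get_obs(); print(tag,"t",round(o["t"],2),"tcp",np.round(o["tcp_pos"],1),"rot",np.round(o["ee_rot"],1),"F",np.round(o["wrist_force"],1),"M",np.round(o["moment"],2),"w",round(o["grip_width"],1),flush=True); return o
def pick(a):
    grip(62,90)
    goto([a[0],a[1],250],[180,0,PSI])
    move_l([a[0],a[1],190],speed=80); st("at")
    grip(10,90); wait(.2); st("closed")
    move_l([a[0],a[1],225],speed=50); st("lift")
    move_l([a[0],a[1],292],speed=100); st("up")
E
python3 - <<'E'
from h import *
pick(AX[0])
shot("scene","s1"); shot("wrist","w2"); o,im=shot("top","t2")
r=regions_of("rinser","top"); print([(d["score"],d["extent"]) for d in r])
E
```

```text
at t 5.92 tcp [595.6 224.9 190.5] rot [-179.9   -0.   -53.6] F [ 0.2  0.6 -0. ] M [-0.02  0.06  0.03] w 61.7
closed t 6.54 tcp [595.6 224.8 190.9] rot [-179.9   -0.   -53.6] F [-0.6 -1.7  4.7] M [-0.01  0.14  0.05] w 24.7
lift t 7.39 tcp [594.5 224.5 224.2] rot [179.9   0.  -53.6] F [-0.  -0.1 -2.6] M [ 0.01 -0.02 -0.01] w 24.7
up t 8.21 tcp [594.7 224.6 291.2] rot [179.9   0.  -53.6] F [-0.6  0.2 -4.9] M [-0.02  0.04 -0.01] w 24.9
[(0.95, [338.3, 243.1, 46.4, 52.5]), (0.25, [169.1, 231.8, 39.5, 37.6])]
```

View pics/w2.png

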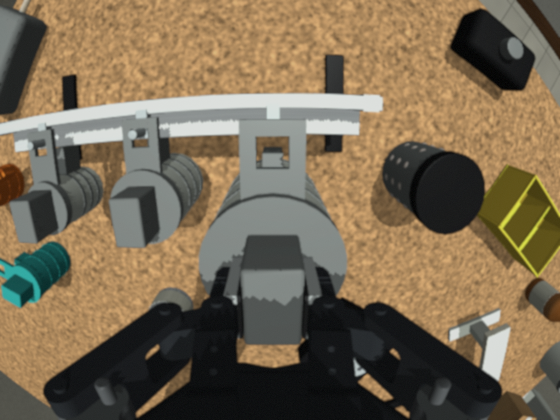

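View pics/s1.png

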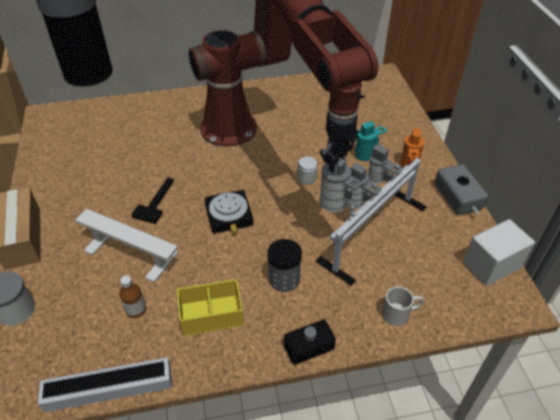

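View pics/t2.png

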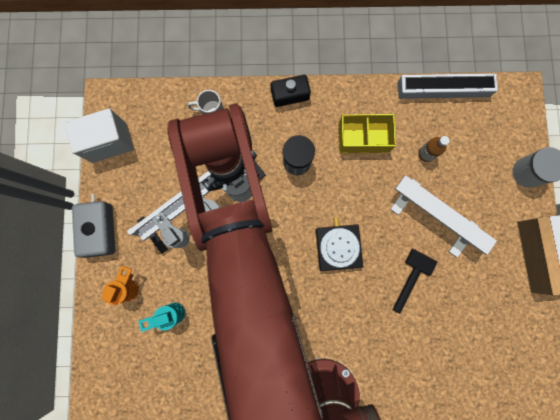

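Tall cartridge is lifted clear and held square. The rinser at (340,248) in the top view is unmoved. I'll carry the cartridge to a viewpoint beside the rinser.

```bash
cat >> h.py <<'E'
def findpad(n,im,cal,guess,z=60):
    """grid-rectify the z plane around guess, find pad disc as best circle"""
    g=np.arange(-110,110.1,1.0); X,Y=np.meshgrid(g,g,indexing="ij")
    P=np.c_[X.ravel()+guess[0],Y.ravel()+guess[1],np.full(X.size,z)]
    uv=proj(n,P,cal).astype(np.float32)
    rect=cv2.remap(im,uv[:,0].reshape(X.shape),uv[:,1].reshape(X.shape),cv2.INTER_LINEAR)
    gray=rect.astype(float).mean(2); sat=rect.max(2).astype(int)-rect.min(2)
    m=((gray>110)&(sat<45)).astype(np.float32)
    r=60; yy,xx=np.mgrid[-r:r+1,-r:r+1]; d=np.hypot(xx,yy)
    k=np.where(d<=42,1.,np.where(d<=54,-1.,0)).astype(np.float32); k/=np.abs(k).sum()
    s=cv2.filter2D(m,-1,k,borderType=cv2.BORDER_CONSTANT)
    i,j=np.unravel_index(s.argmax(),s.shape)
    w=np.where(s>s.max()-.02,s-s.max()+.02,0); I,J=np.mgrid[:s.shape[0],:s.shape[1]]
    ci,cj=(w*I).sum()/w.sum(),(w*J).sum()/w.sum()
    return np.array([guess[0]-110+ci,guess[1]-110+cj]),float(s.max()),rect
E
python3 - <<'E'
from h import *
o,im=shot("top"); p,s,r=findpad("top",im,None,(430,-55)); print("top pad",p,s); 
move_l([390,85,292],[180,0,-90],speed=180); st()
o,im=shot("wrist","w3"); c=wristcal(o); p,s,r=findpad("wrist",im,c,(430,-55)); print("wrist pad",p,s); cv2.imwrite("pics/r3.png",r[:,:,::-1]); print(proj("wrist",[*p,60],c))
E
```

```text
top pad [430.7033703  -53.86416749] 0.3453253209590912
 t 9.98 tcp [390.5  85.3 292.2] rot [-180.    0.  -90.] F [ 0.4  0.7 -4.2] M [-0.01  0.   -0.02] w 24.5
wrist pad [436.73534492 -46.79661044] 0.34751230478286743
[[383.38266245 138.23176993]]
```

View pics/w3.png

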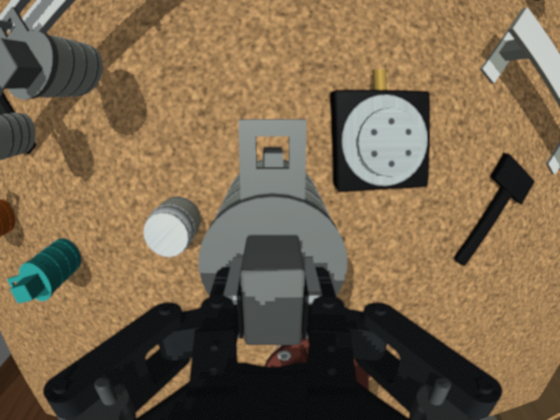

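View pics/r3.png

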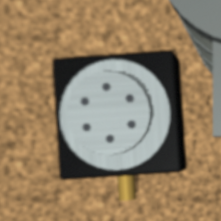

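```bash
python3 - <<'E'
import cv2
im=cv2.imread("pics/w3.png"); cv2.imwrite("pics/w3z.png",cv2.resize(im[60:200,320:440],None,fx=4.2,fy=4.2,interpolation=cv2.INTER_CUBIC))
im=cv2.imread("pics/t2.png"); cv2.imwrite("pics/t2z.png",cv2.resize(im[210:280,305:375],None,fx=8,fy=8,interpolation=cv2.INTER_CUBIC))
E
```

```text
(no output)
```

View pics/w3z.png

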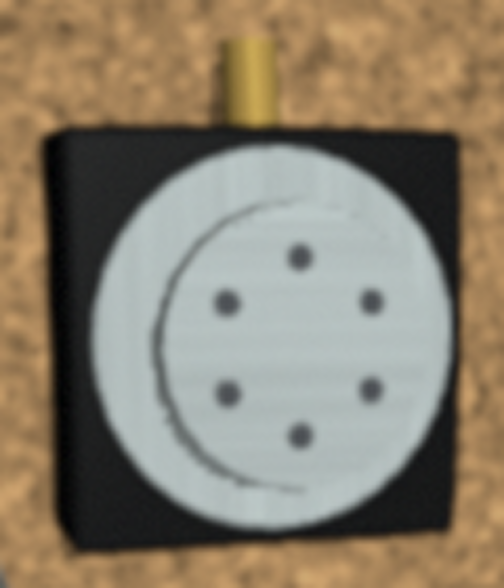

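View pics/t2z.png

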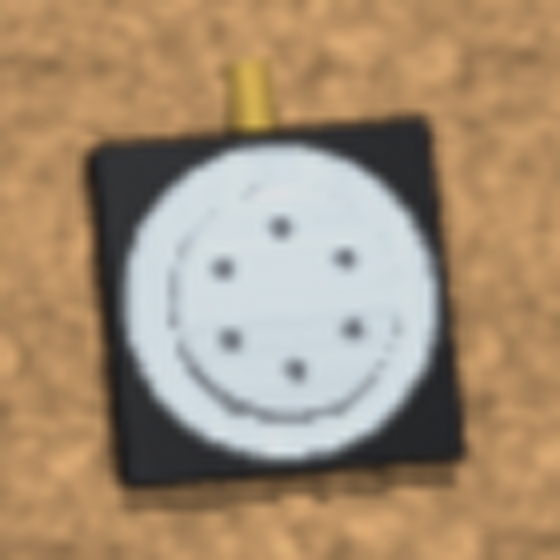

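```bash
cat >> h.py <<'E'
def findholes(n,im,cal,guess,z=60,H=90):
    g=np.arange(-H,H+.1,.5); X,Y=np.meshgrid(g,g,indexing="ij")
    P=np.c_[X.ravel()+guess[0],Y.ravel()+guess[1],np.full(X.size,z)]
    uv=proj(n,P,cal).astype(np.float32)
    rect=cv2.remap(im,uv[:,0].reshape(X.shape),uv[:,1].reshape(X.shape),cv2.INTER_CUBIC)
    gray=rect.mean(2).astype(np.uint8)
    bh=cv2.morphologyEx(gray,cv2.MORPH_BLACKHAT,cv2.getStructuringElement(cv2.MORPH_ELLIPSE,(31,31)))
    bright=cv2.morphologyEx(gray,cv2.MORPH_CLOSE,np.ones((31,31)))>140
    sat=rect.max(2).astype(int)-rect.min(2)
    m=((bh>45)&bright&(sat<50)).astype(np.uint8)
    k,lab,sts,cen=cv2.connectedComponentsWithStats(m)
    c=[cen[i] for i in range(1,k) if 15<sts[i,4]<400 and max(sts[i,2],sts[i,3])<2*min(sts[i,2],sts[i,3])+2]
    c=np.array([[guess[0]-H+.5*q[1],guess[1]-H+.5*q[0]] for q in c])
    # circle through hole sets
    from itertools import combinations
    best=None
    for s in combinations(range(len(c)),6) if 6<=len(c)<=14 else []:
        q=c[list(s)];m0=q.mean(0);r=np.linalg.norm(q-m0,axis=1);sd=r.std()
        if best is None or sd<best[1]: best=(m0,sd,r.mean())
    return best,len(c),rect
E
python3 - <<'E'
from h import *
print("man",backproj("wrist",(391.0,142.2),60,wristcal(get_obs())),backproj("top",(340.55,246.9),60))
o,im=shot("wrist");print(findholes("wrist",im,wristcal(o),(430,-55))[:2])
im=cv2.imread("pics/top0.png")[:,:,::-1].copy();print(findholes("top",im,None,(430,-55))[:2])
E
```

```text
man [432.04741412 -56.89941846  60.        ] [431.25821715 -56.69264426  60.        ]
((array([432.08096714, -57.26695485]), np.float64(0.0375446623514099), np.float64(25.966973935103777)), 8)
((array([431.28985292, -56.6976471 ]), np.float64(0.11611226731231085), np.float64(26.076102439597577)), 6)
```

Hole pattern in both cameras puts the pad centre at (432,-57). Now the press, checked by force.

```bash
cat >> h.py <<'E'
def fz(n=4):
    v=[]
    for _ in range(n): wait(.05); v.append(get_obs()["wrist_force"][2])
    return float(np.mean(v))
def rinse(pad,bot,psi=-90,hold=4.5):
    """bot: TCP height above cup bottom"""
    move_l([pad[0],pad[1],60+bot+45],[180,0,psi],speed=150)
    wait(.3); f0=fz(); st("above")
    move_l([pad[0],pad[1],60+bot+6],speed=80)
    z=60+bot+6; hit=False
    while z>48+bot-12:
        z-=2; move_l([pad[0],pad[1],z],speed=25)
        wait(.05); f=fz(2)-f0; a=get_obs()["tcp_pos"][2]
        print("z cmd",round(z,1),"act bottom",round(a-bot,1),"dF",round(f,1),flush=True)
        if f>19: break
    return f0,z
def holdit(f0,hold=4.5,fmin=13.5):
    t0=get_obs()["t"]; lo=1e9; hi=-1e9; ok=t0
    while True:
        wait(.1); o=get_obs(); f=o["wrist_force"][2]-f0; lo=min(lo,f);hi=max(hi,f)
        if f<fmin: ok=o["t"]
        if o["t"]-ok>hold or o["t"]-t0>12: break
    st(f"held lo {lo:.1f} hi {hi:.1f} cont {o['t']-ok:.1f}")
    return o["t"]-ok>hold
E
python3 - <<'E'
from h import *
f0,z=rinse((431.9,-57),125.9)
print(holdit(f0))
shot("scene","s2");shot("wrist","w4")
E
```

```text
above t 11.8 tcp [431.9 -56.9 231. ] rot [-180.    0.  -90.] F [ 0.1  0.5 -4.5] M [-0.07 -0.01 -0.  ] w 24.5
z cmd 189.9 act bottom 64.3 dF -0.0
z cmd 187.9 act bottom 62.0 dF 0.1
z cmd 185.9 act bottom 60.6 dF 3.6
z cmd 183.9 act bottom 58.6 dF 6.3
z cmd 181.9 act bottom 56.4 dF 8.3
z cmd 179.9 act bottom 54.3 dF 8.9
z cmd 177.9 act bottom 52.5 dF 9.3
z cmd 175.9 act bottom 50.7 dF 11.0
z cmd 173.9 act bottom 48.9 dF 11.2
z cmd 171.9 act bottom 48.4 dF 18.0
z cmd 169.9 act bottom 48.4 dF 27.4
held lo 25.6 hi 28.3 cont 4.6 t 21.43 tcp [433.4 -57.3 174.3] rot [-179.9   -0.   -90. ] F [-3.   1.5 22.5] M [ 0.36  1.07 -0.01] w 24.4
True
```

View pics/s2.png

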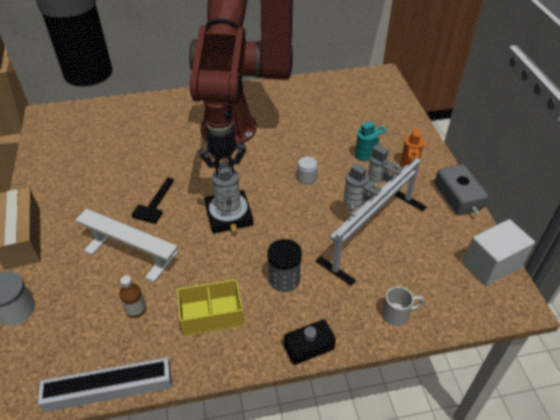

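View pics/w4.png

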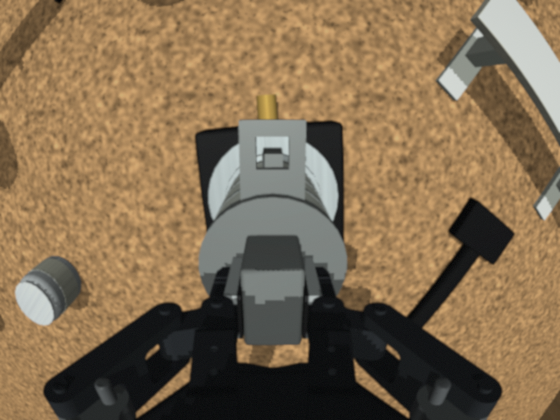

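Pad bottomed out (force step at 48.4 mm), held 4.6 s, centred in the view at about (272,190). Next, lift and inspect the ledge.

```bash
cat >> h.py <<'E'
LC=np.array([519.9,-359.4]); LU=np.array([np.cos(np.radians(51.97)),np.sin(np.radians(51.97))]); LN=np.array([LU[1],-LU[0]]); LPSI=51.97-90
def ls(s): return LC+s*LU
E
python3 - <<'E'
from h import *
o=get_obs(); p=o["tcp_pos"]
move_l([431.9,-57,290],speed=120); st("up")
q=ls(-115)-90*LN
move_l([q[0],q[1],290],[180,0,LPSI],speed=180); st("view")
o,im=shot("wrist","w5"); c=wristcal(o)
for s in(-160,160):
  for n in(-25,25):
    print(s,n,np.round(proj("wrist",[*(ls(s)+n*LN),90],c),1))
E
```

```text
up t 22.68 tcp [430.9 -56.7 288.4] rot [ 1.798e+02  1.000e-01 -9.000e+01] F [-0.4 -0.5 -4.3] M [-0.01  0.03 -0.02] w 25.0
view t 24.73 tcp [ 378.2 -394.   289.9] rot [-180.    0.  -38.] F [ 0.7  1.3 -4.4] M [-0.01  0.02  0.05] w 24.8
-160 -25 [[330.4 219.8]]
-160 25 [[372.3 219.6]]
160 -25 [[332.8 -59.4]]
160 25 [[376.7 -54. ]]
```

View pics/w5.png

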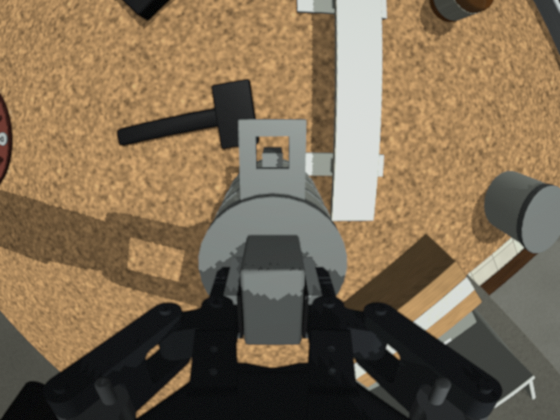

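```bash
cat >> h.py <<'E'
def ledge_edges(im,c,ss):
    out=[]
    for s in ss:
        n=np.arange(-45,45.1,.5); uv=proj("wrist",np.array([[*(ls(s)+k*LN),90] for k in n]),c).astype(np.float32)
        v=cv2.remap(im,uv[:,:1],uv[:,1:],cv2.INTER_LINEAR)[:,0].astype(float)
        b=v[:,2]  # blue: cork is low, white high
        d=np.gradient(cv2.GaussianBlur(b.reshape(-1,1),(1,5),0)[:,0])
        out.append((s,n[d.argmax()],n[d.argmin()])) 
    return out
E
python3 - <<'E'
from h import *
o=get_obs();c=wristcal(o);im=cv2.imread("pics/w5.png")[:,:,::-1].copy()
print(ledge_edges(im,c,[-150,-130,-115,-80,-60,-30,0,30,60]))
n=np.arange(-185,-130,.5);uv=proj("wrist",np.array([[*ls(k),90] for k in n]),c).astype(np.float32)
v=cv2.remap(im,uv[:,:1],uv[:,1:],1)[:,0,2].astype(float);print("end",n[np.gradient(v).argmax()])
E
```

```text
[(-150, np.float64(-24.0), np.float64(26.5)), (-130, np.float64(-23.5), np.float64(26.5)), (-115, np.float64(-24.0), np.float64(26.0)), (-80, np.float64(-24.0), np.float64(26.5)), (-60, np.float64(-24.0), np.float64(26.5)), (-30, np.float64(-24.0), np.float64(26.5)), (0, np.float64(-24.0), np.float64(26.0)), (30, np.float64(-24.0), np.float64(26.0)), (60, np.float64(-24.0), np.float64(26.5))]
end -160.5
```

```bash
sed -i 's/^LC=np.array(\[519.9,-359.4\])/LC=np.array([520.7,-360.0])/' h.py; cat >> h.py <<'E'
def place(s,bot):
    q=ls(s)
    move_l([q[0],q[1],90+bot+50],[180,0,LPSI],speed=120); wait(.3); f0=fz(6)
    move_l([q[0],q[1],90+bot+5],speed=60); z=90+bot+5
    while z>90+bot-4:
        z-=1; move_l([q[0],q[1],z],speed=20); wait(.05); f=fz(3)-f0
        print("z",round(z-bot,1),round(get_obs()["tcp_pos"][2]-bot,1),"dF",round(f,1),flush=True)
        if f>2.5: break
    st("contact"); grip(62); wait(.3); st("open")
E
python3 - <<'E'
from h import *
place(-115,125.9)
shot("wrist","w6");shot("scene","s3")
E
```

```text
z 94.0 94.2 dF 0.4
z 93.0 93.0 dF -0.2
z 92.0 92.0 dF 0.3
z 91.0 91.0 dF -0.3
z 90.0 90.7 dF 4.0
contact t 29.47 tcp [ 450.1 -450.8  216.6] rot [ 1.8e+02 -1.0e-01 -3.8e+01] F [0.6 0.4 0.9] M [ 0.2   0.08 -0.02] w 25.2
open t 30.22 tcp [ 449.8 -450.6  215.9] rot [-180.    0.  -38.] F [0.3 0.  0.3] M [ 0.   -0.04  0.05] w 61.8
```

View pics/w6.png

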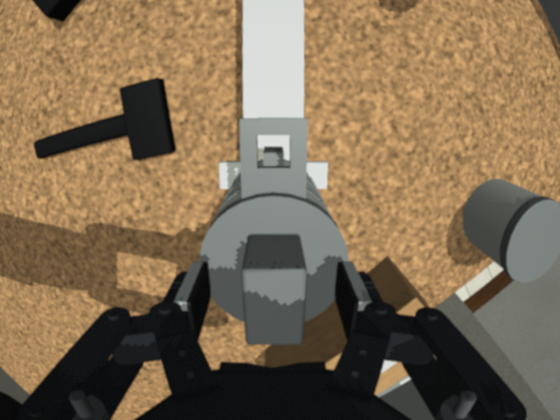

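View pics/s3.png

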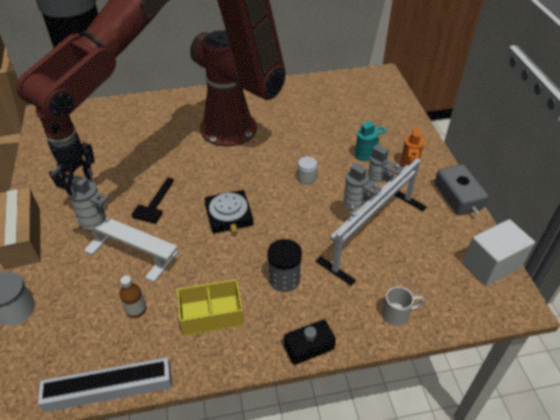

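The tall cartridge stands on the ledge with its eye along the bar at (273,150), centred on it. Retreat, then view the mid one.

```bash
python3 - <<'E'
from h import *
p=get_obs()["tcp_pos"]; move_l([p[0],p[1],300],speed=120)
o,im=shot("wrist","w7")
goto([AX[1][0],AX[1][1],300],[180,0,PSI])
o,im=shot("wrist","w8");st();c=wristcal(o)
o2,im2=shot("top");print(findholes("top",im2,None,(430,-55))[:2])
cv2.imwrite("pics/w8z.png",cv2.resize(im[80:260,190:350,::-1],None,fx=3.3,fy=3.3,interpolation=cv2.INTER_CUBIC))
E
```

```text
t 33.98 tcp [530.4 312.6 300. ] rot [180.   -0.  -53.7] F [ 0.1 -0.6  0.6] M [-0.04 -0.05 -0.01] w 62.3
((array([452.40061984, -69.19850523]), np.float64(0.15241465736892562), np.float64(25.915813487163945)), 6)
```

View pics/w7.png

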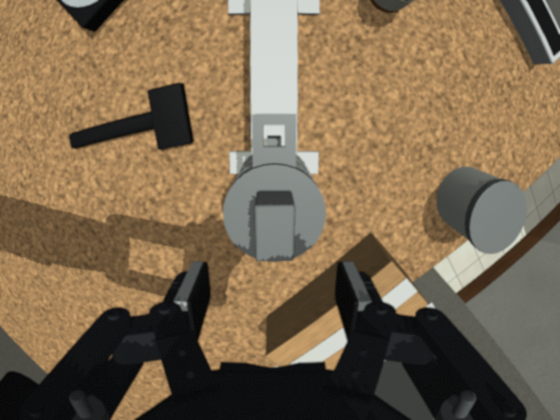

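View pics/w8z.png

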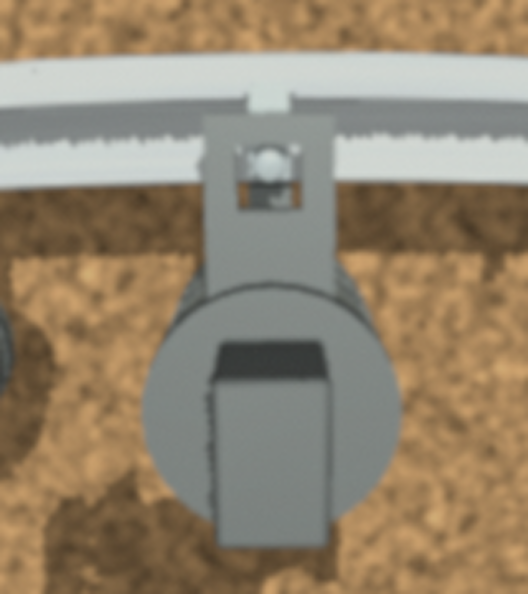

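The tall one stands centred on the ledge. The rinser has been knocked to about (453,-69). I'll measure the mid block and pick it.

```bash
python3 - <<'E'
from h import *
c=wristcal(get_obs()); z=lambda u,v:(u/3.3+190-.35,v/3.3+80-.35)
D=[]
for uv in [(271,380),(271,547),(213,463),(329,463)]:
    p=backproj("wrist",z(*uv),223,c)[:2]-AX[1]; D.append([p@Hx,p@Hy])
print(np.round(D,1)); dx=(D[0][0]+D[1][0])/2; dy=(D[2][1]+D[3][1])/2; print(dx,dy)
if abs(dx)<5 and abs(dy)<4:
    a=AX[1]+dx*Hx+dy*Hy; pick(a)
    o,im=shot("top");b=findholes("top",im,None,(452,-69))[0]; print(b)
    pd=b[0]
    move_l([pd[0]-40,pd[1]+142,292],[180,0,-90],speed=180); st("view")
    o,im=shot("wrist","w9"); print(findholes("wrist",im,wristcal(o),pd)[:2])
    shot("scene","s4")
E
```

```text
[[ 18.7  -0.1]
 [-20.2  -0. ]
 [ -0.1  12.6]
 [ -0.1 -12.8]]
-0.7580021351573638 -0.08846075695313704
at t 35.46 tcp [529.8 313.  190.4] rot [-180.    -0.   -53.6] F [-0.   0.2 -0.8] M [-0.02 -0.01  0.03] w 62.0
closed t 36.08 tcp [529.7 312.9 190.9] rot [-179.9   -0.   -53.6] F [-0.9 -1.2  5.8] M [-0.07  0.16 -0.03] w 24.6
lift t 36.92 tcp [528.9 312.5 224.4] rot [179.9   0.  -53.6] F [ 0.9  0.4 -2.3] M [ 0.03 -0.05 -0.02] w 24.9
up t 37.74 tcp [529.  312.6 291.2] rot [179.9   0.  -53.6] F [-0.3 -0.5 -1.9] M [ 0.01  0.01 -0.05] w 24.7
(array([452.40892533, -69.19690843]), np.float64(0.16381197185015595), np.float64(25.917972539473123))
view t 39.42 tcp [412.7  73.3 292. ] rot [-180.    0.  -90.] F [ 0.2 -0.2 -1.9] M [0.01 0.   0.01] w 24.7
((array([453.53369092, -70.01156853]), np.float64(0.04503411404408764), np.float64(25.995703888397898)), 6)
```

View pics/w9.png

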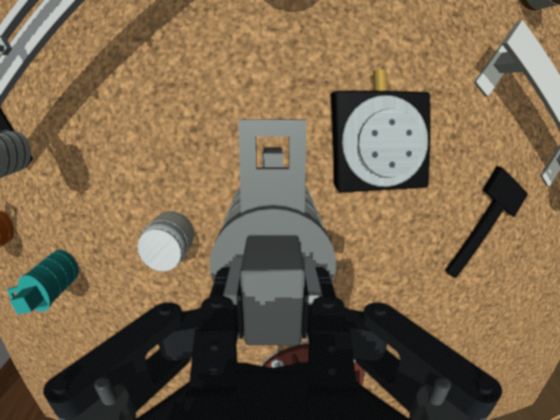

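View pics/s4.png

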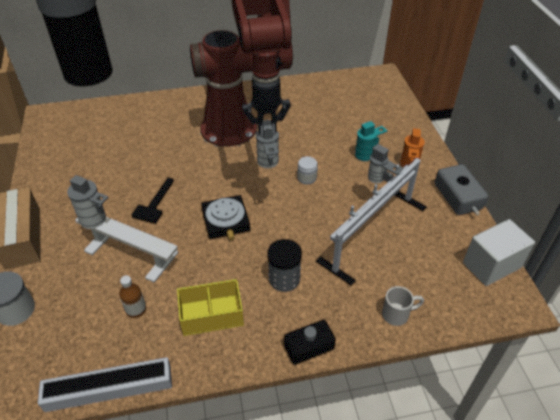

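```bash
python3 - <<'E'
from h import *
f0,z=rinse((453.3,-69.8),105.9)
print(holdit(f0))
shot("wrist","w10")
E
```

```text
above t 41.3 tcp [453.3 -69.7 210.9] rot [-180.   -0.  -90.] F [-0.6 -0.1 -2.3] M [-0.02  0.07 -0.04] w 24.7
z cmd 169.9 act bottom 64.3 dF -0.2
z cmd 167.9 act bottom 62.0 dF 0.1
z cmd 165.9 act bottom 60.5 dF 2.0
z cmd 163.9 act bottom 58.7 dF 7.0
z cmd 161.9 act bottom 56.4 dF 7.5
z cmd 159.9 act bottom 54.5 dF 8.0
z cmd 157.9 act bottom 52.7 dF 8.7
z cmd 155.9 act bottom 50.9 dF 10.0
z cmd 153.9 act bottom 49.1 dF 10.9
z cmd 151.9 act bottom 48.3 dF 17.3
z cmd 149.9 act bottom 48.3 dF 26.3
held lo 24.5 hi 27.0 cont 4.6 t 50.93 tcp [454.7 -70.2 154.2] rot [-179.9   -0.   -90. ] F [-4.4  1.6 24.1] M [ 0.49  1.21 -0.02] w 24.9
True
```

View pics/w10.png

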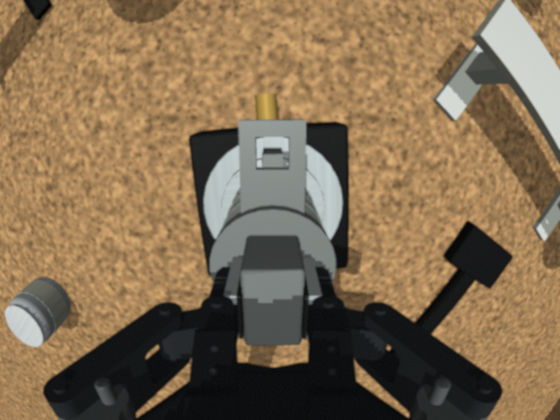

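Pad bottomed and held 4.6 s, with the mid cartridge centred on the pad at (272,200). On to the ledge.

```bash
python3 - <<'E'
from h import *
move_l([453.3,-69.8,280],speed=120)
q=ls(2); move_l([q[0],q[1],280],[180,0,LPSI],speed=180)
place(2,105.9)
o,im=shot("wrist","w11")
p=get_obs()["tcp_pos"]; move_l([p[0],p[1],310],speed=120)
shot("wrist","w12")
E
```

```text
z 94.0 94.1 dF -0.2
z 93.0 93.0 dF -0.3
z 92.0 92.0 dF -0.4
z 91.0 91.0 dF 0.1
z 90.0 90.5 dF 2.0
z 89.0 90.5 dF 7.5
contact t 58.65 tcp [ 522.4 -358.6  196.4] rot [-1.8e+02 -1.0e-01 -3.8e+01] F [-0.7  1.6  5. ] M [0.3  0.38 0.  ] w 24.8
open t 59.4 tcp [ 521.9 -358.4  194.8] rot [180.   0. -38.] F [ 0.7 -0.1  0.6] M [-0.01  0.03  0.  ] w 62.3
```

View pics/w12.png

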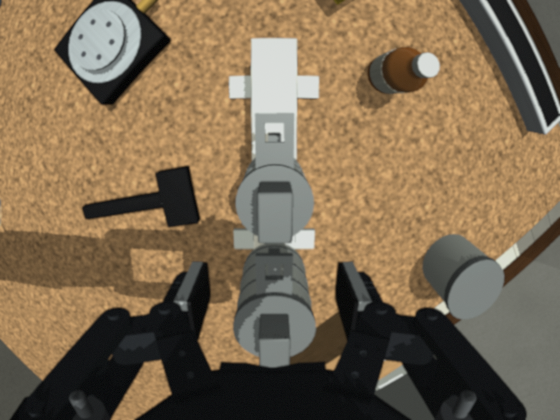

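Both stand centred on the bar, the mid one at (274,200) and the tall one behind it. Now the short one.

```bash
python3 - <<'E'
from h import *
goto([AX[2][0],AX[2][1],300],[180,0,PSI])
o,im=shot("wrist","w13");st();c=wristcal(o)
print(proj("wrist",[*AX[2],223],c))
o2,im2=shot("top");print(findholes("top",im2,None,(453,-70))[:2])
cv2.imwrite("pics/w13z.png",cv2.resize(im[80:260,190:350,::-1],None,fx=3.3,fy=3.3,interpolation=cv2.INTER_CUBIC))
E
```

```text
t 63.35 tcp [465.3 401.3 300. ] rot [-180.    -0.   -53.7] F [-0.7  0.  -0.5] M [-0.03 -0.01 -0.03] w 61.9
[[271.49514994 220.15832577]]
((array([452.39689273, -69.19555271]), np.float64(0.1527618918284039), np.float64(25.90589809317709)), 6)
```

View pics/w13z.png

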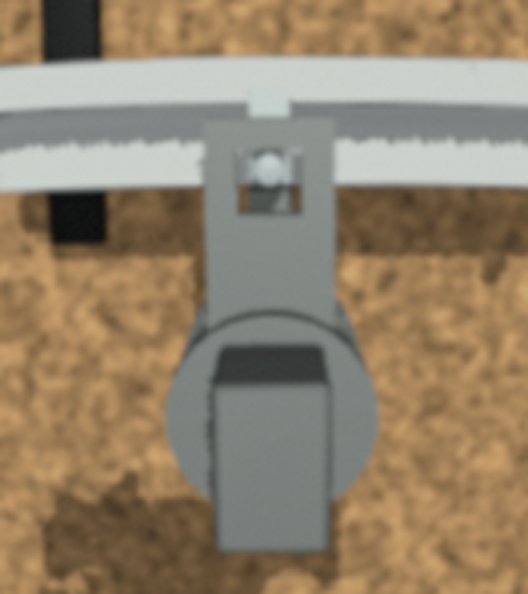

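View pics/w13.png

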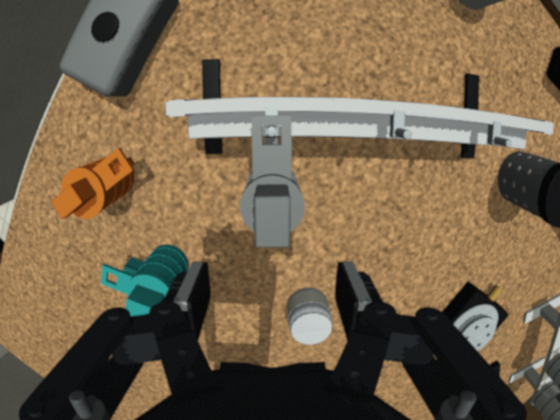

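```bash
python3 - <<'E'
from h import *
c=wristcal(get_obs()); z=lambda u,v:(u/3.3+190-.35,v/3.3+80-.35)
D=[]
for uv in [(271,384),(271,550),(213,467),(329,467)]:
    p=backproj("wrist",z(*uv),223,c)[:2]-AX[2]; D.append([p@Hx,p@Hy])
print(np.round(D,1)); dx=(D[0][0]+D[1][0])/2; dy=(D[2][1]+D[3][1])/2; print(dx,dy)
if abs(dx)<5 and abs(dy)<4:
    a=AX[2]+dx*Hx+dy*Hy; pick(a)
    o,im=shot("top");b=findholes("top",im,None,(452,-69))[0]; print(b)
    pd=b[0] if b else np.array([452.4,-69.2])
    move_l([pd[0]-40,pd[1]+142,280],[180,0,-90],speed=180); st("view")
    o,im=shot("wrist","w14"); print(findholes("wrist",im,wristcal(o),pd)[:2])
E
```

```text
[[ 18.   -0.1]
 [-20.8   0. ]
 [ -0.9  12.6]
 [ -0.9 -12.7]]
-1.4417128226753615 -0.041751428166793225
at t 64.83 tcp [463.9 401.3 190.4] rot [-180.    -0.   -53.6] F [ 1.1 -0.7  1. ] M [-0.05  0.04  0.02] w 62.3
closed t 65.45 tcp [463.9 401.2 190.9] rot [-179.9   -0.   -53.6] F [-1.1 -1.8  5. ] M [-0.08  0.12  0.  ] w 25.1
lift t 66.3 tcp [463.1 400.7 224.5] rot [179.9   0.  -53.6] F [ 0.2 -0.4 -1.8] M [ 0.03 -0.02 -0.01] w 24.8
up t 67.12 tcp [463.2 400.8 291.3] rot [179.9   0.  -53.6] F [ 0.9  0.1 -2.4] M [-0.02  0.03 -0.02] w 24.8
(array([452.38934378, -69.18667466]), np.float64(0.14598994017905859), np.float64(25.91047018648216))
view t 69.17 tcp [412.4  73.3 280. ] rot [-180.    0.  -90.] F [-0.8 -0.2 -2.4] M [-0.01  0.02  0.06] w 25.0
((array([453.48330485, -69.9832025 ]), np.float64(0.05705129748992399), np.float64(26.03012255820242)), 7)
```

View pics/w14.png

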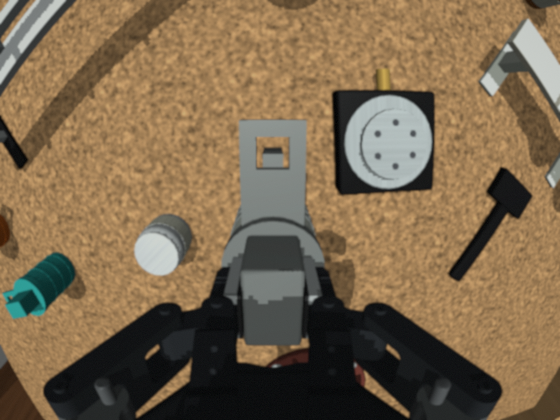

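```bash
python3 - <<'E'
from h import *
f0,z=rinse((453.3,-69.8),85.9)
print(holdit(f0))
shot("wrist","w15")
E
```

```text
above t 71.02 tcp [453.3 -69.7 191. ] rot [-180.   -0.  -90.] F [-1.1 -0.2 -2.5] M [ 0.03  0.   -0.01] w 25.0
z cmd 149.9 act bottom 64.3 dF -0.5
z cmd 147.9 act bottom 62.0 dF 0.6
z cmd 145.9 act bottom 60.4 dF 2.6
z cmd 143.9 act bottom 58.6 dF 6.2
z cmd 141.9 act bottom 56.6 dF 8.0
z cmd 139.9 act bottom 54.7 dF 8.1
z cmd 137.9 act bottom 52.9 dF 9.3
z cmd 135.9 act bottom 51.1 dF 10.2
z cmd 133.9 act bottom 49.3 dF 11.5
z cmd 131.9 act bottom 48.3 dF 16.5
z cmd 129.9 act bottom 48.2 dF 26.2
held lo 25.0 hi 27.1 cont 4.6 t 80.65 tcp [454.6 -70.1 134.1] rot [-179.9   -0.   -90. ] F [-6.1  1.9 23.9] M [ 0.55  1.46 -0.01] w 24.9
True
```

View pics/w15.png

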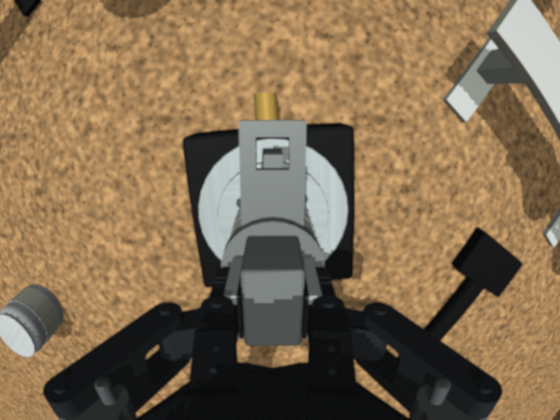

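```bash
python3 - <<'E'
from h import *
move_l([453.3,-69.8,260],speed=120)
q=ls(118); move_l([q[0],q[1],260],[180,0,LPSI],speed=160)
place(118,85.9)
p=get_obs()["tcp_pos"]; move_l([p[0],p[1],310],speed=120)
shot("wrist","w16")
goto([360,-360,330],[180,0,LPSI]); st()
shot("scene","s5");shot("top","t5");shot("wrist","w17")
E
```

```text
z 94.0 94.2 dF -0.2
z 93.0 93.0 dF 0.1
z 92.0 92.0 dF -0.4
z 91.0 91.0 dF -0.2
z 90.0 90.5 dF 2.3
z 89.0 90.4 dF 7.6
contact t 88.22 tcp [ 593.8 -267.2  176.3] rot [-1.8e+02 -1.0e-01 -3.8e+01] F [-1.3  1.1  4.6] M [0.26 0.36 0.01] w 24.7
open t 88.97 tcp [ 593.4 -267.   174.9] rot [-180.   -0.  -38.] F [-0.8  0.6  0.5] M [0.03 0.05 0.04] w 61.8
 t 91.28 tcp [ 360.7 -359.9  330. ] rot [-180.   -0.  -38.] F [-0.1 -0.4 -0.4] M [ 0.    0.01 -0.01] w 61.7
```

View pics/w16.png

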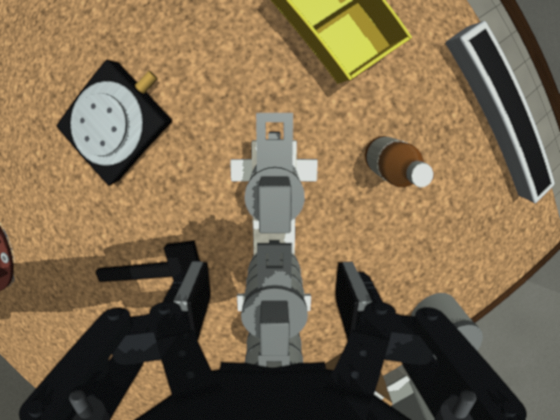

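View pics/s5.png

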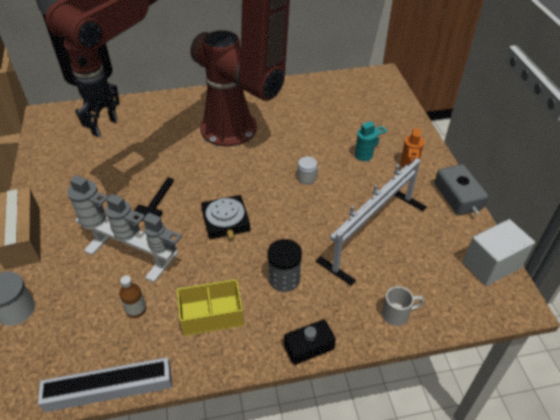

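View pics/t5.png

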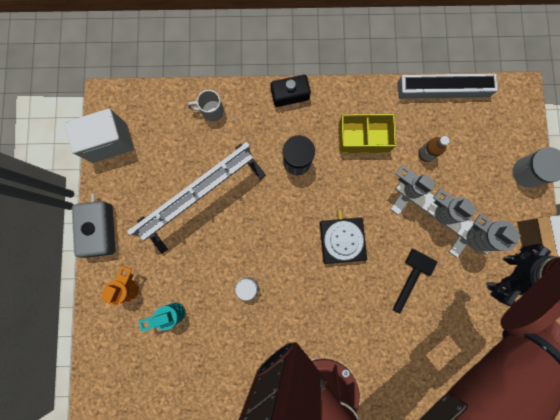

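View pics/w17.png

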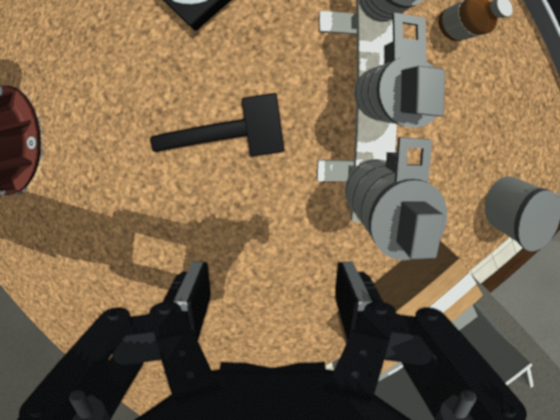

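```bash
python3 - <<'E'
from h import *
a=cv2.imread("pics/top0.png").astype(int);b=cv2.imread("pics/t5.png").astype(int)
for n,(x,y,r) in dict(jar=(298,155,18),tin=(247,290,14),box=(368,133,30),bottle=(434,148,16),scraper=(414,280,28),teal=(164,317,22),orange=(120,287,20)).items():
    print(n,np.abs(a-b)[y-r:y+r,x-r:x+r].mean().round(2))
st(); print(sign_off())
E
```

```text
jar 0.55
tin 0.79
box 0.69
bottle 0.62
scraper 0.65
teal 0.65
orange 0.67
 t 91.43 tcp [ 361.1 -359.6  329.8] rot [-180.     0.   -37.9] F [ 0.7 -0.8  0.6] M [-0.01 -0.01  0.01] w 62.2
the job is handed in; nothing more can be done
None
```

All three cartridges were on the hooks. I rinsed them tall, then mid, then short, stood them upright on the drip ledge, and handed the job in at about 91 s.

- **Rinsing:** each press bottomed out, with the cup's underside at about 48.3 mm (48 mm is fully down) and the force stepping up. Each was held about 4.6 s at 25–28 N without a break.
- **Rinser:** it was knocked about 25 mm aside after the first rinse. I measured it again before the second and third; the two cameras agreed to about 1 mm.
- **Ledge:** the last pictures show all three standing upright with their eyes along the bar. They look centred across its width, judged by eye from the wrist pictures and the measured ledge edges.
- **Bystanders:** comparing the first and last top views, the bystanders and both look-alikes had not moved.
- **Disagreements:** the top and wrist cameras differed by 1–4 mm on the hanger and ledge; I used the wrist values. I saw no slackening of the grip, and no check failed.

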